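Uncover the draining pan and hold the cheese basket up to drip

ROBOT

A 6-joint arm with a two-finger parallel gripper is mounted at the origin on the work surface. World frame = base frame: x ahead of the robot, y to its left, z up, the work surface at z = 0. Lengths are in mm, angles in rad, forces in N, time in s.
With the tool pointing down it reaches from about 250 to 775 mm from the base axis. Payload 4 kg.
Tool frame: the origin (TCP) lies midway between the tips of the shut fingers; the grasp point (between the pads) lies 19 mm behind it; z points along the fingers, y is the line along which they close (so a half turn about z gives the same grasp; the last joint's range is limited). The gripper opens to 94 mm and grips with 3 to 60 N. Pads are 16 mm wide; open, the fingers measure 119 mm over their backs; the gripper's body (75 mm by 177 mm) begins 78 mm behind the grasp point.
Start: joints at [-1.349, 0.087, 1.371, -0, 1.684, -0.103], TCP at [175.513, -521.263, 205.506] pointing down, gripper open.
Joint ranges: [-3.1, 3.1], [-0.76, 2.03], [0.27, 2.55], [-1.08, 4.22], [0.17, 2.65], [-2.57, 2.57]. Speed limits (rad/s): [2.79, 2.79, 3.14, 3.14, 3.14, 3.14].

INTERFACE

Orientations are given as a unit quaternion [w, x, y, z].
In Python, from cell import observe, optics, ctrl gives the robot as it stands.
- The arm moves only by the tool jog_arm, never from a script. Its argument "steps" is a list of rows, each an object of numbers: "ax", "ay", "az": the turn, a rotation vector about the world's x, y, z normalised to -1 to 1, where 1 is pi rad; "x", "y", "z": the shift along the world's x, y, z normalised to -1 to 1, where 1 is 750 mm; "grip": the closure, from 0 (fully open) to 1 (shut). In form: [{"ax": .., "ay": .., "az": .., "x": .., "y": .., "z": .., "grip": ..}, ...]. A call has 1 to 5 rows; each row is the pose to reach, as a shift and turn from the pose commanded when the call began, turning the shorter way round; what a row does not reach only later rows make up. A row lasts 1/8 s, in which the tool goes at most 62.5 mm and 10.7 degrees, less where a joint would pass 70% of its speed; a pose out of reach is approached as far as the arm can. A call with a number of a shift or a turn outside -1 to 1 is refused whole. A call with a gripper value outside its range is refused whole. The fingers move at their own pace and stop on an object; the grip force is fixed at half the most. Time passes only in rows, so rows that repeat a pose let the fingers close. It gives the time, the measured TCP pose, the force, the opening and the grip force at its end, in the units of the state.
- observe(): the state, without advancing time (a new reading comes with each control period).
- optics.get_image(name): name is "scene" or "top" or "wrist"; returns the picture (400x640x3 uint8, red, green, blue); there is no depth.
- optics.camera_info(name): a dict with "fovy" (degrees; the focal length in pixels is half the picture's height over the tangent of half this angle, whatever the lens; pixels are square), "cx", "cy" (the principal point, pixels), "k1" (the pictures are not rectified: a ray, as slopes to the right and down, at radius r is drawn at 1 + k1 r^2 times it, then the intrinsics apply), "R" (3x3) and "t" (3): a world point X has camera coordinates R X + t. Camera axes: x right, y down, z forward; pixel columns grow to the right and rows downward; lengths in mm; the calibration is good to about 2 mm. A picture is of the moment at which its call begins: read the wrist's pose just before it. camera_info takes no time and is no camera call; for the wrist camera it gives the pose at the moment of the call.
- ctrl.close_job(): hands the job in; it is judged then, once.
Trained networks look in the newest picture that a camera, given by its name, has taken for a name from the list of things; names that differ only in an ending like _2 or _b are one class to them, and where a whole thing is asked for, a point or a joint stands for the part that bears it (a point fixed in the world has none). Each returns a list of dicts, best first, with "p" (0 to 1); they miss things now and then, are a little off and sometimes report something else, mostly with a low value. They report only what shows in the picture. A call takes as long as a camera call.
- optics.silhouettes(camera, thing): "pixels" (400x640 bool, what is visible of it) and "at" ([row, column] in pixels, amid what is visible of it).
The state is a dict: "t": time; "joint_pos": joint angles; "qd": joint speeds; "effort": joint torques, N m; "tool_pos": TCP position; "tool_rot": TCP orientation; "ft_force": force on the tool from outside, world axes, zero at the start; "torque": the same for the moment, N m; "grip_width": opening from 0.0 (shut) to 1.0 (fully open); "finger_force": force on a finger pad.
Only numpy, scipy, OpenCV 4.12 (cv2) and the standard library are available. Lean on these libraries where they do the work, as an engineer would, in place of code of your own. Each camera call takes 0.05 s, during which the arm holds its last target. There are 200 camera calls.

TASK

Lift the loose metal cover with the black handle off the steel draining pan and lay it down, not drop it, handle up on the middle of the blue board. Then lift the white basket with the orange grip, cheese and all, until its underside is at least 3 cm above the rim of the pan, and keep it level and still over the pan so it can drip, for about three seconds; finish while still holding it there. Do not touch or spill the cheese, and leave the other things on the table where they are.

Things in the scene. Friction and masses are not known exactly. Their poses are not given: they have to be found in the camera images.
- pan: Open rectangular stainless steel draining pan, fixed to the table, outside 220 mm (its x) by 180 mm (its y) by 120 mm high, walls and floor 4 mm thick. Origin: centre of its underside, at table height, so the rim is at z = 120 mm. It stands on one side of the robot, left or right.
- cover: Loose grey metal cover lying over the pan at the start, turned as the pan is, 0.3 to 0.5 kg: flat plate 232 mm (its x) by 192 mm (its y), 4 mm thick, with a 10 mm skirt turned down outside the pan rim, 3 mm play all round. Origin: centre of the lower edge of the skirt, 110 mm above the table while on the pan. Total height 47 mm with the black bar handle on top.
- cover_grip (a point): Centre of the black bar handle of the cover, 42 mm above the origin of the cover, same axes. Bar 90 mm long (along x), 14 mm wide (y), 10 mm thick, on two end posts, 23 mm free under it; pinch it across y from above.
- basket: Loose white slotted basket on the floor inside the pan, hidden under the cover at the start; 150 mm (its x) by 106 mm (its y), walls 45 mm high, floor 4 mm, 0.2 kg. Up to 12 mm (in x and in y) off the pan centre and turned up to 0.12 rad from the pan. Origin: centre of its underside. End straps carry a bar over it along x; total height 106 mm, its top 10 mm below the pan rim.
- basket_grip (a point): Centre of the orange grip in the middle of the basket bar, 99 mm above the basket origin: 80 mm long along the basket x, 16 mm wide (y), 14 mm thick; pinch it across y from above. Same axes as the basket.
- cheese: Loose pale cheese block 120 x 80 x 45 mm lying in the basket, 0.3 to 0.6 kg, its top 49 mm above the basket origin. Origin: centre of its underside.
- board: Blue plastic board lying fixed on the table on the other side from the pan, 300 mm (its x) by 260 mm (its y), 15 mm thick. Origin: centre of its underside, so its top is at z = 15 mm.
- knife: Bystander: knife with yellow handle lying between pan and board, 260 mm long (x), 30 mm wide, 18 mm high. Origin: under the middle.
- loaf: Bystander: cheese loaf 160 x 90 x 60 mm at the back of the table. Origin: centre of its underside.
- mould: Bystander: empty white round cheese mould, 110 mm across, 80 mm high, at the back. Origin: centre of its underside.
- spray: Bystander: white bottle with blue cap, 72 mm across, 200 mm high, on the right. Origin: centre of its underside.
- roll: Bystander: standing white paper roll, 110 mm across, 220 mm high, on the left. Origin: centre of its underside.
- weight: Bystander: brass check weight, 56 mm across, 76 mm high, on the right. Origin: centre of its underside.

How it is judged:
By the outcome, as a careful person would: the job done as asked, in the order asked, and still so for the second after the job is handed in, while the arm keeps its last pose, push and grip.
It also fails if it takes over 72 s, if anything falls off the work surface, if the arm or the gripper's body presses on something with over 40 N, if the wrist force passes 120 N, or if a joint passes its speed limit or range.

## Working session

There is one attempt and no reset: what is moved stays moved. The work goes in short steps, Python scripts to look and compute and a tool call to move; the robot and the scene stay as the last step left them, time stands still between calls to the robot, and variables do not carry over. Pictures are saved under pics/ and viewed, at most 10 in all, crops included, and the job is handed in when it is done.

Besides the shell and the picture viewer there is one more tool, called by a JSON object that holds its "fn" and its "kwargs". jog_arm: Moves the arm, as the interface text tells. Its arguments: {"type":"object","properties":{"steps":{"type":"array","items":{"type":"object","properties":{"ax":{"type":"number"},"ay":{"type":"number"},"az":{"type":"number"},"x":{"type":"number"},"y":{"type":"number"},"z":{"type":"number"},"grip":{"type":"number"}}}}},"required":["steps"]}

```bash
mkdir -p pics; cat > h.py <<'E'
import numpy as np, cv2
from cell import observe, optics, ctrl
def K(ci):
    f=200/np.tan(np.radians(ci["fovy"])/2); return f
def ray(ci,px):
    # px: Nx2 (col,row) -> world origin, dirs
    px=np.atleast_2d(px).astype(float); f=K(ci)
    d=(px-[ci["cx"],ci["cy"]])/f; u=d.copy()
    for _ in range(30): u=d/(1+ci["k1"]*(u**2).sum(1,keepdims=True))
    R=np.array(ci["R"]);t=np.array(ci["t"])
    return -R.T@t, np.c_[u,np.ones(len(u))]@R
def at_z(ci,px,z):
    o,d=ray(ci,px); return o+d*((z-o[2])/d[:,2])[:,None]
def proj(ci,X):
    X=np.atleast_2d(X)@np.array(ci["R"]).T+np.array(ci["t"]); u=X[:,:2]/X[:,2:]
    return u*(1+ci["k1"]*(u**2).sum(1,keepdims=True))*K(ci)+[ci["cx"],ci["cy"]]
def save(im,n): cv2.imwrite("pics/"+n,im[:,:,::-1])
def rect(ci,mask,z):
    c,_=cv2.findContours(mask.astype(np.uint8),cv2.RETR_EXTERNAL,cv2.CHAIN_APPROX_NONE)
    c=max(c,key=cv2.contourArea)[:,0,:]
    p=at_z(ci,c,z)[:,:2].astype(np.float32)
    return cv2.minAreaRect(p)
E
python3 - <<'E'
from h import *
s=observe(); print(s["t"],s["tool_pos"],s["tool_rot"],s["ft_force"],s["grip_width"])
save(optics.get_image("top"),"top0.png"); ci=optics.camera_info("top"); print(ci)
for n,z in [("cover",122),("cover_grip",152),("pan",110),("board",15),("knife",10),("spray",200),("roll",220),("weight",76),("loaf",60),("mould",80)]:
    r=optics.silhouettes("top",n)
    for q in r[:2]:
        print(n,round(q["p"],2),q["at"],q["pixels"].sum(),rect(ci,q["pixels"],z))
save(optics.get_image("scene"),"scene0.png")
E
```

```text
0.0 [ 175.39246186 -520.6955803   204.28005731] [-1.12279635e-03  9.86839697e-01  1.61697700e-01 -7.35591998e-05] [ 0.30868898 -0.3274918   0.38388309] 0.9981870383264426
{'fovy': 51.37036643037521, 'cx': 316.88848941351154, 'cy': 191.37811311408646, 'k1': -0.03636341074789178, 'R': array([[-0.00176064, -0.99998098,  0.00591156],
       [-0.99612338,  0.00123387, -0.08795843],
       [ 0.08794946, -0.0060435 , -0.99610661]]), 't': array([ -27.20934137,  577.49124742, 1485.17676099])}
cover 0.6 [230.5, 225.0] 3936 ((426.6707458496094, 281.67169189453125), (195.2457733154297, 233.0391082763672), 88.26582336425781)
cover_grip 0.57 [233.7, 225.1] 3954 ((427.92572021484375, 276.9678039550781), (191.24693298339844, 232.0431671142578), 89.3053207397461)
cover_grip 0.24 [204.1, 308.9] 564 ((508.4942321777344, 5.665832042694092), (26.70935821533203, 232.19747924804688), 89.97272491455078)
pan 0.53 [222.8, 255.0] 214 ((428.79168701171875, 179.68145751953125), (203.19813537597656, 20.52223014831543), 0.6121180057525635)
board 0.67 [227.5, 384.8] 5765 ((450.41802978515625, -267.86090087890625), (260.9808654785156, 301.0709228515625), 89.5569076538086)
knife 0.65 [206.4, 308.9] 559 ((513.22021484375, 8.196386337280273), (29.448074340820312, 252.41232299804688), 89.9724349975586)
spray 0.62 [234.1, 454.8] 568 ((423.0596923828125, -474.10064697265625), (106.81227111816406, 67.00662231445312), 88.52413177490234)
roll 0.71 [214.8, 143.4] 1528 ((483.2021484375, 523.0005493164062), (175.37579345703125, 101.77770233154297), 85.755859375)
weight 0.79 [206.2, 446.1] 247 ((522.5774536132812, -482.0582580566406), (64.56664276123047, 52.84138870239258), 89.9017562866211)
mould 0.92 [132.8, 344.1] 795 ((780.8030395507812, -117.35286712646484), (106.7179946899414, 115.71989440917969), 89.76203155517578)
mould 0.5 [230.1, 256.3] 168 ((435.19683837890625, 187.4552764892578), (179.8719940185547, 13.928933143615723), 0.5826582312583923)
```

View pics/top0.png

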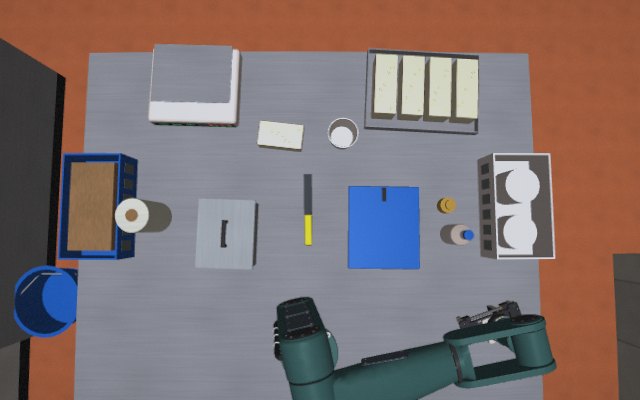

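View pics/scene0.png

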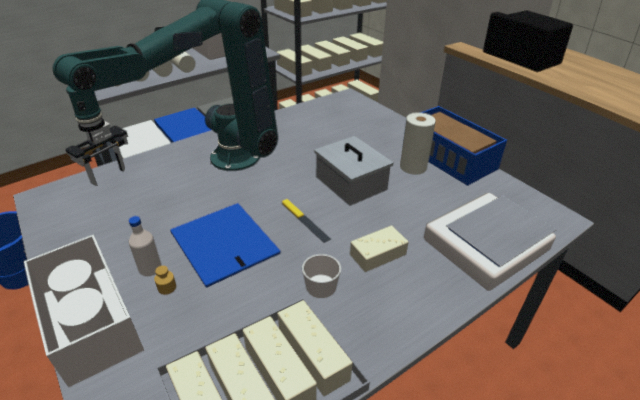

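The top view shows the pan and cover on the left (cover about (225,233), handle (224,234)). The knife is at (308,208), the board at (384,227), the spray and weight on the right, and the roll at (132,215). The mask sizes at the expected heights fit (195x233, 261x301). I'll move above the cover now.

{"fn": "jog_arm", "kwargs": {"steps": [{"x":0.31,"y":1.0,"z":0.2,"az":-0.111,"grip":0},{"x":0.31,"y":1.0,"z":0.2,"az":-0.111,"grip":0},{"x":0.31,"y":1.0,"z":0.2,"az":-0.111,"grip":0},{"x":0.31,"y":1.0,"z":0.2,"az":-0.111,"grip":0},{"x":0.31,"y":1.0,"z":0.2,"az":-0.111,"grip":0}]}}

```text
$.steps[0]: bad value
```

{"fn": "jog_arm", "kwargs": {"steps": [{"ax":0.0,"ay":0.0,"az":-0.111,"x":0.29,"y":0.95,"z":0.19,"grip":0.0},{"ax":0.0,"ay":0.0,"az":-0.111,"x":0.29,"y":0.95,"z":0.19,"grip":0.0},{"ax":0.0,"ay":0.0,"az":-0.111,"x":0.29,"y":0.95,"z":0.19,"grip":0.0},{"ax":0.0,"ay":0.0,"az":-0.111,"x":0.29,"y":0.95,"z":0.19,"grip":0.0},{"ax":0.0,"ay":0.0,"az":-0.111,"x":0.29,"y":0.95,"z":0.19,"grip":0.0}]}}

```text
t: 1.23
tool_pos: [265.3, -225.9, 264.8]
tool_rot: [0.0, 1.0, -0.012, 0.001]
ft_force: [1.4, -0.4, 0.5]
grip_width: 0.996
finger_force: 0.0
```

{"fn": "jog_arm", "kwargs": {"steps": [{"ax":0.0,"ay":0.0,"az":0.0,"x":0.18,"y":0.677,"z":0.128,"grip":0.0},{"ax":0.0,"ay":0.0,"az":0.0,"x":0.18,"y":0.677,"z":0.128,"grip":0.0},{"ax":0.0,"ay":0.0,"az":0.0,"x":0.18,"y":0.677,"z":0.128,"grip":0.0},{"ax":0.0,"ay":0.0,"az":0.0,"x":0.18,"y":0.677,"z":0.128,"grip":0.0},{"ax":0.0,"ay":0.0,"az":0.0,"x":0.18,"y":0.677,"z":0.128,"grip":0.0}]}}

```text
t: 1.85
tool_pos: [344.1, 71.5, 321.2]
tool_rot: [0.0, 1.0, -0.012, 0.001]
ft_force: [0.4, -1.6, -0.1]
grip_width: 0.999
finger_force: 0.0
```

{"fn": "jog_arm", "kwargs": {"steps": [{"ax":0.0,"ay":0.0,"az":0.0,"x":0.072,"y":0.28,"z":0.053,"grip":0.0},{"ax":0.0,"ay":0.0,"az":0.0,"x":0.072,"y":0.28,"z":0.053,"grip":0.0},{"ax":0.0,"ay":0.0,"az":0.0,"x":0.072,"y":0.28,"z":0.053,"grip":0.0},{"ax":0.0,"ay":0.0,"az":0.0,"x":0.072,"y":0.28,"z":0.053,"grip":0.0},{"ax":0.0,"ay":0.0,"az":0.0,"x":0.072,"y":0.28,"z":0.053,"grip":0.0}]}}

```text
t: 2.48
tool_pos: [398.2, 281.2, 359.5]
tool_rot: [0.0, 1.0, -0.01, -0.001]
ft_force: [-0.1, -0.5, 0.2]
grip_width: 0.995
finger_force: 0.0
```

```bash
python3 - <<'E'
from h import *
s=observe(); print(s["t"],s["tool_pos"],s["tool_rot"],s["joint_pos"])
ci=optics.camera_info("wrist"); im=optics.get_image("wrist"); save(im,"w1.png"); np.save("w1.npy",im)
print(ci)
for n,z in [("cover",122),("cover_grip",157)]:
    for q in optics.silhouettes("wrist",n)[:2]:
        print(n,round(q["p"],2),q["at"],q["pixels"].sum(),rect(ci,q["pixels"],z))
E
```

```text
2.475 [398.23248292 281.16346109 359.4943746 ] [ 3.56148351e-04  9.99947061e-01 -1.02661816e-02 -5.94782091e-04] [ 4.98422909e-01 -2.99345420e-02  1.18699967e+00 -4.67192841e-05
  1.98591338e+00  2.08973315e+00]
{'fovy': 63.78130512710304, 'cx': 320.7847200487969, 'cy': 198.18943402305675, 'k1': -0.003894876852159514, 'R': array([[-2.07538148e-02, -9.99784588e-01,  2.37147911e-04],
       [-9.59441653e-01,  1.99830645e-02,  2.81198136e-01],
       [-2.81142302e-01,  5.60840447e-03, -9.59649703e-01]]), 't': array([290.08767652, 305.51313099, 648.63897954])}
cover 0.64 [134.9, 318.9] 27457 ((427.61358642578125, 282.41796875), (192.17584228515625, 233.7670440673828), 88.10171508789062)
cover_grip 0.63 [137.8, 321.8] 27516 ((431.9227294921875, 282.17779541015625), (178.1031036376953, 213.92169189453125), 88.10287475585938)
```

View pics/w1.png

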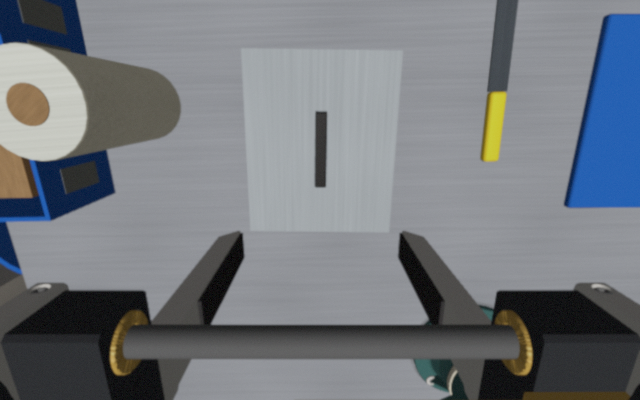

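The wrist view shows the cover centred near (320,140) and its black handle spanning (321,112) to (320,187). The roll is well to the left. I'll measure the handle exactly.

```bash
python3 - <<'E'
from h import *
ci=optics.camera_info("wrist"); im=np.load("w1.npy")
m=np.zeros((400,640),bool); m[90:210,290:350]=im[90:210,290:350].max(2)<90
print(m.sum(),rect(ci,m,157))
s=observe(); print(s["tool_pos"])
E
```

```text
766 ((429.12548828125, 279.03057861328125), (12.227662086486816, 87.30413818359375), 87.8034439086914)
[397.95246022 278.54176242 360.21180511]
```

{"fn": "jog_arm", "kwargs": {"steps": [{"ax":0.0,"ay":0.0,"az":-0.0036,"x":0.0403,"y":0.0017,"z":0.0,"grip":0.0},{"ax":0.0,"ay":0.0,"az":-0.0036,"x":0.0403,"y":0.0017,"z":-0.08,"grip":0.0},{"ax":0.0,"ay":0.0,"az":-0.0036,"x":0.0403,"y":0.0017,"z":-0.16,"grip":0.0},{"ax":0.0,"ay":0.0,"az":-0.0036,"x":0.0403,"y":0.0017,"z":-0.23,"grip":0.0},{"ax":0.0,"ay":0.0,"az":-0.0036,"x":0.0403,"y":0.0017,"z":-0.26,"grip":0.0}]}}

```text
t: 3.25
tool_pos: [426.4, 278.0, 161.4]
tool_rot: [0.002, 1.0, -0.019, -0.003]
ft_force: [-0.4, 0.3, 1.5]
grip_width: 1.0
finger_force: 0.0
```

```bash
python3 - <<'E'
from h import *
s=observe(); print(s["t"],s["tool_pos"],s["tool_rot"],s["ft_force"])
ci=optics.camera_info("wrist"); im=optics.get_image("wrist"); save(im,"w2.png")
p=proj(ci,[[428.3,280.7,157]]); print(p)
E
```

```text
3.25 [426.35832362 277.98712581 161.37010287] [ 0.00153774  0.99981823 -0.01883131 -0.00255238] [-0.35499308  0.30516387  1.45889681]
[[317.57679323 242.46479779]]
```

View pics/w2.png

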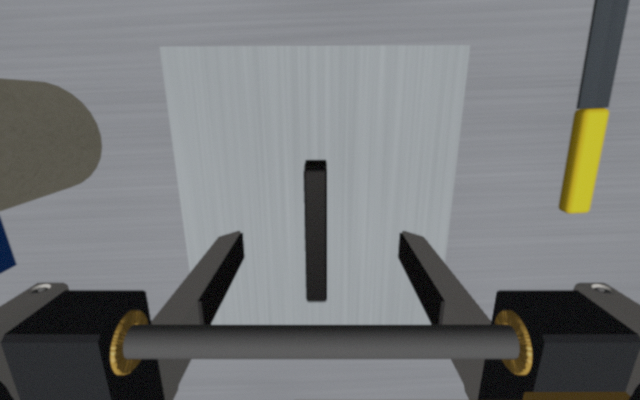

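The handle top spans (315,170) to (316,298). The fingertips centre on column 321, so I'll shift about 3 mm to +y while going down, then close.

{"fn": "jog_arm", "kwargs": {"steps": [{"ax":0.0,"ay":0.0,"az":0.0,"x":0.0,"y":0.004,"z":-0.02,"grip":0.0},{"ax":0.0,"ay":0.0,"az":0.0,"x":0.0,"y":0.004,"z":-0.041,"grip":0.0},{"ax":0.0,"ay":0.0,"az":0.0,"x":0.0,"y":0.004,"z":-0.041,"grip":0.0},{"ax":0.0,"ay":0.0,"az":0.0,"x":0.0,"y":0.004,"z":-0.041,"grip":1.0},{"ax":0.0,"ay":0.0,"az":0.0,"x":0.0,"y":0.004,"z":-0.041,"grip":1.0}]}}

```text
t: 3.92
tool_pos: [428.9, 284.0, 135.3]
tool_rot: [-0.0, 1.0, -0.018, 0.001]
ft_force: [0.3, -0.1, 0.3]
grip_width: 0.822
finger_force: 0.0
```

{"fn": "jog_arm", "kwargs": {"steps": [{"ax":0.0,"ay":0.0,"az":0.0,"x":0.0,"y":0.0,"z":0.0,"grip":1.0},{"ax":0.0,"ay":0.0,"az":0.0,"x":0.0,"y":0.0,"z":0.0,"grip":1.0},{"ax":0.0,"ay":0.0,"az":0.0,"x":0.0,"y":0.0,"z":0.0,"grip":1.0},{"ax":0.0,"ay":0.0,"az":0.0,"x":0.0,"y":0.0,"z":0.0,"grip":1.0}]}}

```text
t: 4.42
tool_pos: [428.3, 283.7, 134.4]
tool_rot: [0.0, 1.0, -0.018, -0.0]
ft_force: [-0.1, 0.5, -1.0]
grip_width: 0.398
finger_force: 0.0
```

{"fn": "jog_arm", "kwargs": {"steps": [{"ax":0.0,"ay":0.0,"az":0.0,"x":0.0,"y":0.0,"z":0.0,"grip":1.0},{"ax":0.0,"ay":0.0,"az":0.0,"x":0.0,"y":0.0,"z":0.0,"grip":1.0},{"ax":0.0,"ay":0.0,"az":0.0,"x":0.0,"y":0.0,"z":0.0,"grip":1.0},{"ax":0.0,"ay":0.0,"az":0.0,"x":0.0,"y":0.0,"z":0.0,"grip":1.0}]}}

```text
t: 4.92
tool_pos: [428.3, 282.7, 134.3]
tool_rot: [0.001, 1.0, -0.018, -0.0]
ft_force: [-1.1, -4.8, 0.9]
grip_width: 0.146
finger_force: 30.0
```

{"fn": "jog_arm", "kwargs": {"steps": [{"ax":0.0,"ay":0.0,"az":0.0,"x":0.0,"y":0.0,"z":0.01,"grip":1.0},{"ax":0.0,"ay":0.0,"az":0.0,"x":0.0,"y":0.0,"z":0.03,"grip":1.0},{"ax":0.0,"ay":0.0,"az":0.0,"x":0.0,"y":0.0,"z":0.06,"grip":1.0},{"ax":0.0,"ay":0.0,"az":0.0,"x":0.0,"y":0.0,"z":0.1,"grip":1.0},{"ax":0.0,"ay":0.0,"az":0.0,"x":0.0,"y":0.0,"z":0.13,"grip":1.0}]}}

```text
t: 5.55
tool_pos: [428.7, 284.9, 234.5]
tool_rot: [-0.002, 1.0, -0.017, 0.001]
ft_force: [0.5, 0.7, -4.3]
grip_width: 0.142
finger_force: 30.0
```

{"fn": "jog_arm", "kwargs": {"steps": [{"ax":0.0,"ay":0.0,"az":0.001,"x":0.002,"y":-0.04,"z":0.0,"grip":1.0},{"ax":0.0,"ay":0.0,"az":0.002,"x":0.005,"y":-0.11,"z":0.0,"grip":1.0},{"ax":0.0,"ay":0.0,"az":0.003,"x":0.008,"y":-0.19,"z":0.0,"grip":1.0},{"ax":0.0,"ay":0.0,"az":0.004,"x":0.012,"y":-0.27,"z":0.0,"grip":1.0},{"ax":0.0,"ay":0.0,"az":0.005,"x":0.015,"y":-0.35,"z":0.0,"grip":1.0}]}}

```text
t: 6.18
tool_pos: [440.1, 20.3, 233.2]
tool_rot: [-0.001, 1.0, -0.009, 0.002]
ft_force: [1.0, -0.8, -4.7]
grip_width: 0.142
finger_force: 30.0
```

{"fn": "jog_arm", "kwargs": {"steps": [{"ax":0.0,"ay":0.0,"az":0.001,"x":0.003,"y":-0.08,"z":0.0,"grip":1.0},{"ax":0.0,"ay":0.0,"az":0.002,"x":0.006,"y":-0.16,"z":0.0,"grip":1.0},{"ax":0.0,"ay":0.0,"az":0.003,"x":0.009,"y":-0.24,"z":0.0,"grip":1.0},{"ax":0.0,"ay":0.0,"az":0.0036,"x":0.012,"y":-0.31,"z":0.0,"grip":1.0},{"ax":0.0,"ay":0.0,"az":0.0036,"x":0.0146,"y":-0.36,"z":0.0,"grip":1.0}]}}

```text
t: 6.8
tool_pos: [451.2, -250.8, 232.9]
tool_rot: [-0.0, 1.0, -0.005, 0.001]
ft_force: [-0.1, -0.6, -4.2]
grip_width: 0.144
finger_force: 30.0
```

{"fn": "jog_arm", "kwargs": {"steps": [{"ax":0.0,"ay":0.0,"az":0.0,"x":0.0,"y":-0.0256,"z":0.0,"grip":1.0},{"ax":0.0,"ay":0.0,"az":0.0,"x":0.0,"y":-0.0256,"z":0.0,"grip":1.0},{"ax":0.0,"ay":0.0,"az":0.0,"x":0.0,"y":-0.0256,"z":0.0,"grip":1.0}]}}

```text
t: 7.18
tool_pos: [450.9, -266.5, 232.2]
tool_rot: [-0.0, 1.0, -0.003, 0.0]
ft_force: [-0.4, -0.4, -5.1]
grip_width: 0.143
finger_force: 30.0
```

```bash
python3 - <<'E'
from h import *
s=observe(); print(s["t"],s["tool_pos"],s["tool_rot"],s["ft_force"])
ci=optics.camera_info("wrist"); im=optics.get_image("wrist"); save(im,"w3.png")
for n,z in [("board",15),("cover",122+97)]:
    for q in optics.silhouettes("wrist",n)[:2]:
        print(n,round(q["p"],2),q["at"],q["pixels"].sum(),rect(ci,q["pixels"],z))
# basket from the top view
save(optics.get_image("top"),"top2.png"); ci=optics.camera_info("top")
for n,z in [("basket",100),("basket_grip",106),("cheese",53),("pan",120)]:
    for q in optics.silhouettes("top",n)[:2]:
        print(n,round(q["p"],2),q["at"],q["pixels"].sum(),rect(ci,q["pixels"],z))
E
```

```text
7.175 [ 450.91368757 -266.49622616  232.23102525] [-4.97884593e-04  9.99994459e-01 -3.27326000e-03  3.46745377e-04] [-0.41344815 -0.36854717 -5.12881009]
cover 0.71 [157.7, 319.2] 80730 ((477.2825622558594, -265.34857177734375), (193.80116271972656, 180.31796264648438), 89.677978515625)
basket 0.96 [233.0, 227.8] 658 ((433.173583984375, 273.72894287109375), (152.16415405273438, 108.99111938476562), 6.234979629516602)
basket_grip 0.56 [233.6, 226.6] 678 ((433.2413330078125, 272.14178466796875), (150.77696228027344, 108.5693359375), 6.161584854125977)
cheese 0.87 [233.1, 230.2] 623 ((435.1517333984375, 265.04278564453125), (115.5139389038086, 45.64457702636719), 4.73356819152832)
pan 0.85 [234.2, 214.5] 2300 ((426.7973937988281, 274.041259765625), (193.66665649414062, 220.69882202148438), 87.94388580322266)
```

View pics/w3.png

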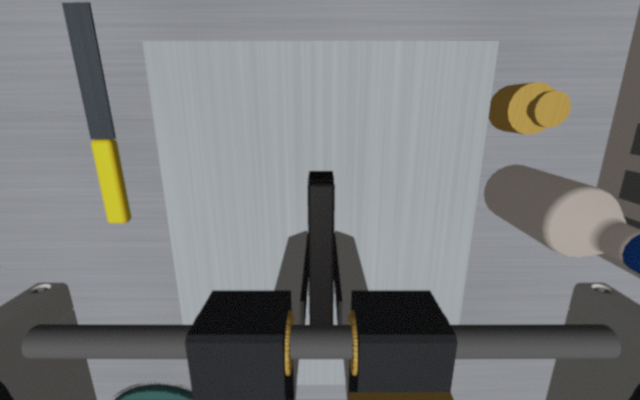

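The cover is held symmetrically (plate columns 143–497, handle at 320) and is clear of the weight and spray. Lowering.

{"fn": "jog_arm", "kwargs": {"steps": [{"ax":0.0,"ay":0.0,"az":0.0,"x":0.0,"y":0.0,"z":-0.05,"grip":1.0},{"ax":0.0,"ay":0.0,"az":0.0,"x":0.0,"y":0.0,"z":-0.12,"grip":1.0},{"ax":0.0,"ay":0.0,"az":0.0,"x":0.0,"y":0.0,"z":-0.19,"grip":1.0},{"ax":0.0,"ay":0.0,"az":0.0,"x":0.0,"y":0.0,"z":-0.23,"grip":1.0},{"ax":0.0,"ay":0.0,"az":0.0,"x":0.0,"y":0.0,"z":-0.247,"grip":1.0}]}}

```text
t: 8.2
tool_pos: [449.3, -267.0, 44.3]
tool_rot: [-0.001, 1.0, -0.004, -0.002]
ft_force: [0.3, -0.3, -4.1]
grip_width: 0.144
finger_force: 30.0
```

{"fn": "jog_arm", "kwargs": {"steps": [{"ax":0.0,"ay":0.0,"az":0.0,"x":0.0,"y":0.0,"z":-0.003,"grip":1.0},{"ax":0.0,"ay":0.0,"az":0.0,"x":0.0,"y":0.0,"z":-0.006,"grip":1.0},{"ax":0.0,"ay":0.0,"az":0.0,"x":0.0,"y":0.0,"z":-0.008,"grip":1.0},{"ax":0.0,"ay":0.0,"az":0.0,"x":0.0,"y":0.0,"z":-0.008,"grip":1.0}]}}

```text
t: 8.7
tool_pos: [451.0, -268.3, 41.5]
tool_rot: [0.0, 1.0, -0.004, 0.001]
ft_force: [-0.3, -0.1, -3.4]
grip_width: 0.144
finger_force: 30.0
```

{"fn": "jog_arm", "kwargs": {"steps": [{"ax":0.0,"ay":0.0,"az":0.0,"x":0.0,"y":0.0,"z":-0.0013,"grip":1.0},{"ax":0.0,"ay":0.0,"az":0.0,"x":0.0,"y":0.0,"z":-0.0026,"grip":1.0},{"ax":0.0,"ay":0.0,"az":0.0,"x":0.0,"y":0.0,"z":-0.0026,"grip":1.0}]}}

```text
t: 9.07
tool_pos: [450.7, -268.2, 39.3]
tool_rot: [0.0, 1.0, -0.004, 0.0]
ft_force: [-1.4, 1.1, -0.7]
grip_width: 0.146
finger_force: 30.0
```

{"fn": "jog_arm", "kwargs": {"steps": [{"ax":0.0,"ay":0.0,"az":0.0,"x":0.0,"y":0.0,"z":-0.0007,"grip":1.0},{"ax":0.0,"ay":0.0,"az":0.0,"x":0.0,"y":0.0,"z":-0.0007,"grip":1.0},{"ax":0.0,"ay":0.0,"az":0.0,"x":0.0,"y":0.0,"z":-0.0007,"grip":0.0},{"ax":0.0,"ay":0.0,"az":0.0,"x":0.0,"y":0.0,"z":-0.0007,"grip":0.0},{"ax":0.0,"ay":0.0,"az":0.0,"x":0.0,"y":0.0,"z":-0.0007,"grip":0.0}]}}

```text
t: 9.7
tool_pos: [450.7, -268.2, 38.0]
tool_rot: [0.0, 1.0, -0.004, 0.0]
ft_force: [0.4, 0.2, -0.1]
grip_width: 0.432
finger_force: 0.0
```

{"fn": "jog_arm", "kwargs": {"steps": [{"ax":0.0,"ay":0.0,"az":0.0,"x":0.0,"y":0.0,"z":0.0,"grip":0.0},{"ax":0.0,"ay":0.0,"az":0.0,"x":0.0,"y":0.0,"z":0.02,"grip":0.0},{"ax":0.0,"ay":0.0,"az":0.0,"x":0.0,"y":0.0,"z":0.08,"grip":0.0},{"ax":0.0,"ay":0.0,"az":0.0,"x":0.0,"y":0.0,"z":0.16,"grip":0.0},{"ax":0.0,"ay":0.0,"az":0.0,"x":0.0,"y":0.0,"z":0.24,"grip":0.0}]}}

```text
t: 10.32
tool_pos: [450.4, -267.9, 221.1]
tool_rot: [0.0, 1.0, -0.004, 0.001]
ft_force: [0.5, -0.6, 0.5]
grip_width: 0.957
finger_force: 0.0
```

```bash
python3 - <<'E'
from h import *
s=observe(); print(s["t"],s["tool_pos"],s["tool_rot"],s["ft_force"],s["grip_width"])
ci=optics.camera_info("wrist"); im=optics.get_image("wrist"); save(im,"w4.png")
for n,z in [("board",15),("cover",29)]:
    for q in optics.silhouettes("wrist",n)[:2]:
        print(n,round(q["p"],2),q["at"],q["pixels"].sum(),rect(ci,q["pixels"],z))
E
```

```text
10.325 [ 450.41511953 -267.93265785  221.05674961] [ 4.21334272e-04  9.99991373e-01 -4.10134441e-03  5.05612507e-04] [ 0.52485667 -0.59845833  0.51468265] 0.9571798092622664
board 0.85 [71.6, 335.0] 17749 ((484.0975341796875, -272.0965576171875), (258.2736511230469, 229.49574279785156), 89.09823608398438)
cover 0.64 [163.8, 320.0] 31415 ((451.5756530761719, -266.19488525390625), (191.9929656982422, 231.2164306640625), 89.50553894042969)
```

View pics/w4.png

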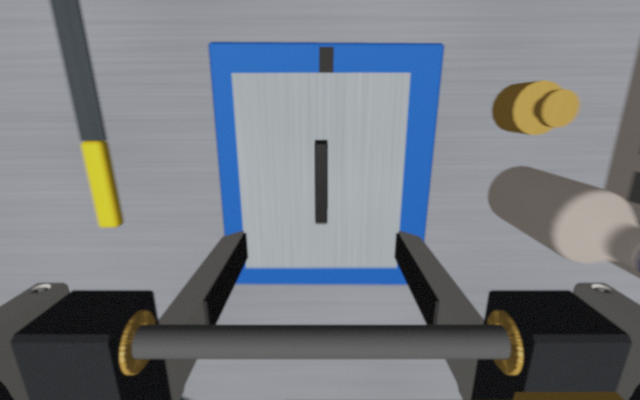

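The cover lies handle up on the board, within about 5 mm of its centre (board columns 210–442, plate 232–410 at the far side). Now back over the pan.

{"fn": "jog_arm", "kwargs": {"steps": [{"ax":0.0,"ay":0.0,"az":0.028,"x":-0.067,"y":0.725,"z":0.149,"grip":0.0},{"ax":0.0,"ay":0.0,"az":0.028,"x":-0.067,"y":0.725,"z":0.149,"grip":0.0},{"ax":0.0,"ay":0.0,"az":0.028,"x":-0.067,"y":0.725,"z":0.149,"grip":0.0},{"ax":0.0,"ay":0.0,"az":0.028,"x":-0.067,"y":0.725,"z":0.149,"grip":0.0},{"ax":0.0,"ay":0.0,"az":0.028,"x":-0.067,"y":0.725,"z":0.149,"grip":0.0}]}}

```text
t: 11.1
tool_pos: [421.2, 38.6, 280.0]
tool_rot: [-0.0, 0.999, 0.04, -0.001]
ft_force: [0.8, -0.2, -0.2]
grip_width: 1.001
finger_force: 0.0
```

{"fn": "jog_arm", "kwargs": {"steps": [{"ax":0.0,"ay":0.0,"az":0.0,"x":-0.0295,"y":0.319,"z":0.066,"grip":0.0},{"ax":0.0,"ay":0.0,"az":0.0,"x":-0.0295,"y":0.319,"z":0.066,"grip":0.0},{"ax":0.0,"ay":0.0,"az":0.0,"x":-0.0295,"y":0.319,"z":0.066,"grip":0.0},{"ax":0.0,"ay":0.0,"az":0.0,"x":-0.0295,"y":0.319,"z":0.066,"grip":0.0},{"ax":0.0,"ay":0.0,"az":0.0,"x":-0.0295,"y":0.319,"z":0.066,"grip":0.0}]}}

```text
t: 11.72
tool_pos: [399.1, 279.1, 329.3]
tool_rot: [0.0, 0.999, 0.043, -0.001]
ft_force: [0.3, -0.3, 0.2]
grip_width: 1.002
finger_force: 0.0
```

```bash
python3 - <<'E'
from h import *
s=observe(); print(s["t"],s["tool_pos"],s["tool_rot"],s["joint_pos"][5])
ci=optics.camera_info("wrist"); im=optics.get_image("wrist"); save(im,"w5.png"); np.save("w5.npy",im)
hsv=cv2.cvtColor(im,cv2.COLOR_RGB2HSV)
m=((hsv[...,0]>5)&(hsv[...,0]<22)&(hsv[...,1]>150)&(hsv[...,2]>100))
m[250:]=0; m[:,:250]=0; m[:,420:]=0
n,l,st,c=cv2.connectedComponentsWithStats(m.astype(np.uint8)); print(st[1:],c[1:])
if m.any(): print("orange",rect(ci,m,106))
for n,z in [("pan",120),("basket",100)]:
    for q in optics.silhouettes("wrist",n)[:2]:
        print(n,round(q["p"],2),q["at"],q["pixels"].sum(),rect(ci,q["pixels"],z))
E
```

```text
11.725 [399.07554731 279.11984874 329.29010067] [ 1.80859831e-04  9.99070500e-01  4.30933607e-02 -1.03231840e-03] 1.9782288900964242
[[313 113  11  63 669]] [[317.9715994  143.85052317]]
orange ((433.29974365234375, 286.14178466796875), (76.2848129272461, 12.574028015136719), 4.540403366088867)
pan 0.9 [139.1, 351.3] 19267 ((428.3374328613281, 280.8968200683594), (180.04629516601562, 220.51260375976562), 88.2845230102539)
basket 0.92 [134.4, 318.9] 4564 ((431.9403381347656, 286.46759033203125), (154.7686767578125, 94.69586181640625), 3.5672733783721924)
```

View pics/w5.png

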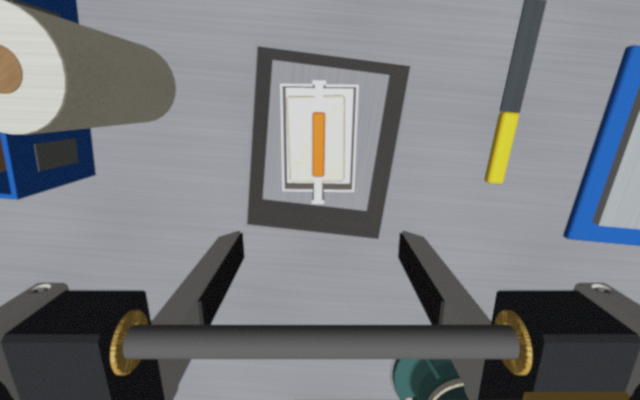

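The orange grip spans (318,113) to (318,176), nearly aligned with the fingers. Its measured yaw of 0.08 rad and 5 mm offsets are within the stated limits. I'll descend to just above the rim and check again.

{"fn": "jog_arm", "kwargs": {"steps": [{"ax":0.0,"ay":0.0,"az":0.0,"x":0.045,"y":0.0093,"z":0.0,"grip":0.0},{"ax":0.0,"ay":0.0,"az":0.0,"x":0.045,"y":0.0093,"z":-0.08,"grip":0.0},{"ax":0.0,"ay":0.0,"az":0.0,"x":0.045,"y":0.0093,"z":-0.16,"grip":0.0},{"ax":0.0,"ay":0.0,"az":0.0,"x":0.045,"y":0.0093,"z":-0.23,"grip":0.0},{"ax":0.0,"ay":0.0,"az":0.0,"x":0.045,"y":0.0093,"z":-0.253,"grip":0.0}]}}

```text
t: 12.5
tool_pos: [432.0, 280.0, 136.2]
tool_rot: [0.002, 0.999, 0.038, -0.004]
ft_force: [0.2, 0.7, -0.4]
grip_width: 1.002
finger_force: 0.0
```

{"fn": "jog_arm", "kwargs": {"steps": [{"ax":0.0,"ay":0.0,"az":0.0,"x":0.0,"y":0.0,"z":0.0,"grip":0.0},{"ax":0.0,"ay":0.0,"az":0.0,"x":0.0,"y":0.0,"z":0.0,"grip":0.0}]}}

```text
t: 12.75
tool_pos: [435.8, 283.4, 143.6]
tool_rot: [-0.001, 0.999, 0.039, 0.002]
ft_force: [-0.4, 0.1, -1.3]
grip_width: 1.0
finger_force: 0.0
```

```bash
python3 - <<'E'
from h import *
s=observe(); print(s["t"],s["tool_pos"],s["tool_rot"])
ci=optics.camera_info("wrist"); im=optics.get_image("wrist"); save(im,"w6.png")
hsv=cv2.cvtColor(im,cv2.COLOR_RGB2HSV)
m=((hsv[...,0]>5)&(hsv[...,0]<22)&(hsv[...,1]>150)&(hsv[...,2]>100))
m[320:]=0; m[:,:250]=0; m[:,400:]=0
n,l,st,c=cv2.connectedComponentsWithStats(m.astype(np.uint8)); print(st[1:],c[1:])
print("orange",rect(ci,m,110))
print(proj(ci,[s["tool_pos"]]))
E
```

```text
12.75 [435.75111428 283.39968842 143.57648324] [-0.00103107  0.99921817  0.03945036  0.0023763 ]
[[ 307  175   21  103 2030]] [[317.3635468  226.21625616]]
orange ((435.21728515625, 286.9201354980469), (76.38814544677734, 14.668567657470703), 4.588102340698242)
[[321.8667777  248.40981084]]
```

View pics/w6.png

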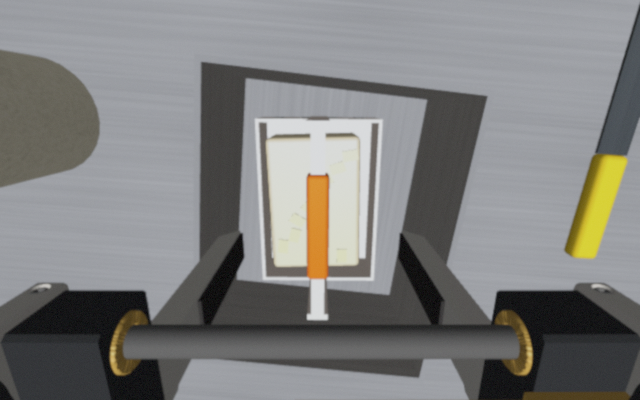

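The grip sits at (317,226) against a tool centre at column 322, so I'll correct +3.5 mm in y, go down and close.

{"fn": "jog_arm", "kwargs": {"steps": [{"ax":0.0,"ay":0.0,"az":0.0,"x":0.0,"y":0.0047,"z":0.0,"grip":0.0},{"ax":0.0,"ay":0.0,"az":0.0,"x":0.0,"y":0.0047,"z":-0.03,"grip":0.0},{"ax":0.0,"ay":0.0,"az":0.0,"x":0.0,"y":0.0047,"z":-0.06,"grip":0.0},{"ax":0.0,"ay":0.0,"az":0.0,"x":0.0,"y":0.0047,"z":-0.075,"grip":0.0},{"ax":0.0,"ay":0.0,"az":0.0,"x":0.0,"y":0.0047,"z":-0.075,"grip":0.0}]}}

```text
t: 13.42
tool_pos: [433.7, 286.6, 84.0]
tool_rot: [0.0, 0.999, 0.04, -0.0]
ft_force: [0.3, 0.4, -0.0]
grip_width: 0.998
finger_force: 0.0
```

{"fn": "jog_arm", "kwargs": {"steps": [{"ax":0.0,"ay":0.0,"az":0.0,"x":0.0,"y":0.0,"z":0.0,"grip":1.0},{"ax":0.0,"ay":0.0,"az":0.0,"x":0.0,"y":0.0,"z":0.0,"grip":1.0},{"ax":0.0,"ay":0.0,"az":0.0,"x":0.0,"y":0.0,"z":0.0,"grip":1.0},{"ax":0.0,"ay":0.0,"az":0.0,"x":0.0,"y":0.0,"z":0.0,"grip":1.0},{"ax":0.0,"ay":0.0,"az":0.0,"x":0.0,"y":0.0,"z":0.0,"grip":1.0}]}}

```text
t: 14.05
tool_pos: [434.0, 286.6, 84.4]
tool_rot: [0.0, 0.999, 0.04, 0.0]
ft_force: [0.7, 0.1, 0.1]
grip_width: 0.499
finger_force: 0.0
```

{"fn": "jog_arm", "kwargs": {"steps": [{"ax":0.0,"ay":0.0,"az":0.0,"x":0.0,"y":0.0,"z":0.0,"grip":1.0},{"ax":0.0,"ay":0.0,"az":0.0,"x":0.0,"y":0.0,"z":0.0,"grip":1.0},{"ax":0.0,"ay":0.0,"az":0.0,"x":0.0,"y":0.0,"z":0.0,"grip":1.0},{"ax":0.0,"ay":0.0,"az":0.0,"x":0.0,"y":0.0,"z":0.0,"grip":1.0},{"ax":0.0,"ay":0.0,"az":0.0,"x":0.0,"y":0.0,"z":0.0,"grip":1.0}]}}

```text
t: 14.68
tool_pos: [434.1, 286.1, 84.2]
tool_rot: [0.001, 0.999, 0.04, -0.0]
ft_force: [0.7, -2.1, 0.4]
grip_width: 0.167
finger_force: 30.0
```

{"fn": "jog_arm", "kwargs": {"steps": [{"ax":0.0,"ay":0.0,"az":0.0,"x":0.0,"y":0.0,"z":0.006,"grip":1.0},{"ax":0.0,"ay":0.0,"az":0.0,"x":0.0,"y":0.0,"z":0.016,"grip":1.0},{"ax":0.0,"ay":0.0,"az":0.0,"x":0.0,"y":0.0,"z":0.03,"grip":1.0},{"ax":0.0,"ay":0.0,"az":0.0,"x":0.0,"y":0.0,"z":0.048,"grip":1.0},{"ax":0.0,"ay":0.0,"az":0.0,"x":0.0,"y":0.0,"z":0.068,"grip":1.0}]}}

```text
t: 15.3
tool_pos: [434.1, 286.7, 136.6]
tool_rot: [-0.0, 0.999, 0.04, 0.0]
ft_force: [1.0, -0.2, -5.5]
grip_width: 0.167
finger_force: 30.0
```

{"fn": "jog_arm", "kwargs": {"steps": [{"ax":0.0,"ay":0.0,"az":0.0,"x":0.0,"y":0.0,"z":0.025,"grip":1.0},{"ax":0.0,"ay":0.0,"az":0.0,"x":0.0,"y":0.0,"z":0.055,"grip":1.0},{"ax":0.0,"ay":0.0,"az":0.0,"x":0.0,"y":0.0,"z":0.09,"grip":1.0},{"ax":0.0,"ay":0.0,"az":0.0,"x":0.0,"y":0.0,"z":0.12,"grip":1.0},{"ax":0.0,"ay":0.0,"az":0.0,"x":0.0,"y":0.0,"z":0.145,"grip":1.0}]}}

```text
t: 15.92
tool_pos: [434.2, 286.7, 246.3]
tool_rot: [-0.0, 0.999, 0.04, 0.001]
ft_force: [0.0, -0.2, -5.6]
grip_width: 0.169
finger_force: 30.0
```

{"fn": "jog_arm", "kwargs": {"steps": [{"ax":0.0,"ay":0.0,"az":0.0,"x":0.0,"y":0.0,"z":0.006,"grip":1.0},{"ax":0.0,"ay":0.0,"az":0.0,"x":0.0,"y":0.0,"z":0.007,"grip":1.0},{"ax":0.0,"ay":0.0,"az":0.0,"x":0.0,"y":0.0,"z":0.007,"grip":1.0}]}}

```text
t: 16.3
tool_pos: [433.5, 286.3, 248.0]
tool_rot: [0.001, 0.999, 0.04, -0.001]
ft_force: [0.2, -0.3, -6.0]
grip_width: 0.166
finger_force: 30.0
```

```bash
python3 - <<'E'
from h import *
s=observe(); print(s["t"],s["tool_pos"],s["tool_rot"],s["ft_force"],s["torque"],s["grip_width"],s["finger_force"])
a=optics.get_image("wrist"); b=optics.get_image("scene")
b=cv2.resize(b[100:240,270:470],(572,400))
cv2.imwrite("pics/w7.png",cv2.resize(np.hstack([a[:,120:520],b]),(798,328))[:,:,::-1])
E
```

```text
16.3 [433.52746458 286.32647633 248.03424222] [ 5.79081011e-04  9.99203547e-01  3.98834043e-02 -1.11811473e-03] [ 0.15239864 -0.30595587 -5.98045728] [-0.02146991  0.0099938  -0.0131495 ] 0.16571730459933004 29.99363511800766
```

View pics/w7.png

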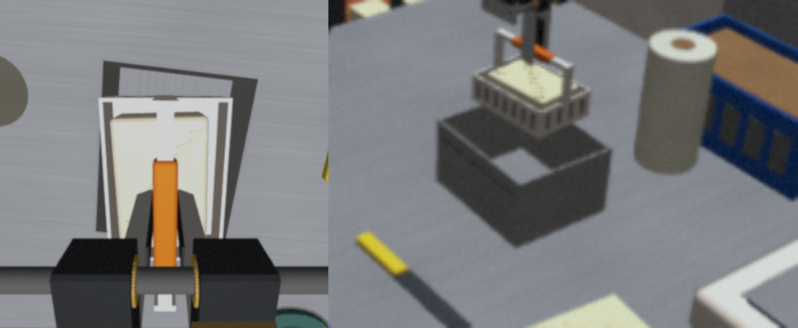

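The basket hangs level above the pan with the cheese in it, underside about 168 mm up. I'll hold it there for over 3 s.

{"fn": "jog_arm", "kwargs": {"steps": [{"ax":0.0,"ay":0.0,"az":0.0,"x":0.0,"y":0.0,"z":0.0,"grip":1.0},{"ax":0.0,"ay":0.0,"az":0.0,"x":0.0,"y":0.0,"z":0.0,"grip":1.0},{"ax":0.0,"ay":0.0,"az":0.0,"x":0.0,"y":0.0,"z":0.0,"grip":1.0},{"ax":0.0,"ay":0.0,"az":0.0,"x":0.0,"y":0.0,"z":0.0,"grip":1.0},{"ax":0.0,"ay":0.0,"az":0.0,"x":0.0,"y":0.0,"z":0.0,"grip":1.0}]}}

```text
t: 17.02
tool_pos: [434.0, 286.6, 249.4]
tool_rot: [0.0, 0.999, 0.04, 0.0]
ft_force: [-0.7, -0.9, -5.9]
grip_width: 0.168
finger_force: 30.0
```

{"fn": "jog_arm", "kwargs": {"steps": [{"ax":0.0,"ay":0.0,"az":0.0,"x":0.0,"y":0.0,"z":0.0,"grip":1.0},{"ax":0.0,"ay":0.0,"az":0.0,"x":0.0,"y":0.0,"z":0.0,"grip":1.0},{"ax":0.0,"ay":0.0,"az":0.0,"x":0.0,"y":0.0,"z":0.0,"grip":1.0},{"ax":0.0,"ay":0.0,"az":0.0,"x":0.0,"y":0.0,"z":0.0,"grip":1.0},{"ax":0.0,"ay":0.0,"az":0.0,"x":0.0,"y":0.0,"z":0.0,"grip":1.0}]}}

```text
t: 17.65
tool_pos: [434.0, 286.6, 249.3]
tool_rot: [0.0, 0.999, 0.04, -0.0]
ft_force: [-0.0, 0.7, -6.1]
grip_width: 0.169
finger_force: 30.0
```

{"fn": "jog_arm", "kwargs": {"steps": [{"ax":0.0,"ay":0.0,"az":0.0,"x":0.0,"y":0.0,"z":0.0,"grip":1.0},{"ax":0.0,"ay":0.0,"az":0.0,"x":0.0,"y":0.0,"z":0.0,"grip":1.0},{"ax":0.0,"ay":0.0,"az":0.0,"x":0.0,"y":0.0,"z":0.0,"grip":1.0},{"ax":0.0,"ay":0.0,"az":0.0,"x":0.0,"y":0.0,"z":0.0,"grip":1.0},{"ax":0.0,"ay":0.0,"az":0.0,"x":0.0,"y":0.0,"z":0.0,"grip":1.0}]}}

```text
t: 18.27
tool_pos: [434.0, 286.6, 249.3]
tool_rot: [0.0, 0.999, 0.04, 0.0]
ft_force: [-0.8, -0.0, -6.2]
grip_width: 0.167
finger_force: 30.0
```

{"fn": "jog_arm", "kwargs": {"steps": [{"ax":0.0,"ay":0.0,"az":0.0,"x":0.0,"y":0.0,"z":0.0,"grip":1.0},{"ax":0.0,"ay":0.0,"az":0.0,"x":0.0,"y":0.0,"z":0.0,"grip":1.0},{"ax":0.0,"ay":0.0,"az":0.0,"x":0.0,"y":0.0,"z":0.0,"grip":1.0},{"ax":0.0,"ay":0.0,"az":0.0,"x":0.0,"y":0.0,"z":0.0,"grip":1.0},{"ax":0.0,"ay":0.0,"az":0.0,"x":0.0,"y":0.0,"z":0.0,"grip":1.0}]}}

```text
t: 18.9
tool_pos: [434.0, 286.6, 249.3]
tool_rot: [0.0, 0.999, 0.04, 0.0]
ft_force: [-0.2, 0.7, -5.7]
grip_width: 0.166
finger_force: 30.0
```

{"fn": "jog_arm", "kwargs": {"steps": [{"ax":0.0,"ay":0.0,"az":0.0,"x":0.0,"y":0.0,"z":0.0,"grip":1.0},{"ax":0.0,"ay":0.0,"az":0.0,"x":0.0,"y":0.0,"z":0.0,"grip":1.0},{"ax":0.0,"ay":0.0,"az":0.0,"x":0.0,"y":0.0,"z":0.0,"grip":1.0},{"ax":0.0,"ay":0.0,"az":0.0,"x":0.0,"y":0.0,"z":0.0,"grip":1.0},{"ax":0.0,"ay":0.0,"az":0.0,"x":0.0,"y":0.0,"z":0.0,"grip":1.0}]}}

```text
t: 19.52
tool_pos: [434.0, 286.6, 249.3]
tool_rot: [0.0, 0.999, 0.04, -0.0]
ft_force: [-0.4, -0.3, -5.5]
grip_width: 0.166
finger_force: 30.0
```

{"fn": "jog_arm", "kwargs": {"steps": [{"ax":0.0,"ay":0.0,"az":0.0,"x":0.0,"y":0.0,"z":0.0,"grip":1.0},{"ax":0.0,"ay":0.0,"az":0.0,"x":0.0,"y":0.0,"z":0.0,"grip":1.0},{"ax":0.0,"ay":0.0,"az":0.0,"x":0.0,"y":0.0,"z":0.0,"grip":1.0},{"ax":0.0,"ay":0.0,"az":0.0,"x":0.0,"y":0.0,"z":0.0,"grip":1.0},{"ax":0.0,"ay":0.0,"az":0.0,"x":0.0,"y":0.0,"z":0.0,"grip":1.0}]}}

```text
t: 20.15
tool_pos: [434.0, 286.6, 249.3]
tool_rot: [0.0, 0.999, 0.04, 0.0]
ft_force: [0.2, 0.6, -5.8]
grip_width: 0.167
finger_force: 30.0
```

```bash
python3 - <<'E'
from h import *
s=observe(); print(s["t"],s["tool_pos"],s["tool_rot"],s["ft_force"],s["grip_width"],s["finger_force"])
print(ctrl.close_job())
E
```

```text
20.15 [433.98256657 286.56276924 249.32870051] [5.88169408e-05 9.99204551e-01 3.98780734e-02 1.86783773e-05] [ 0.1593027   0.64891813 -5.76090843] 0.1672881850682942 29.993573427200317
the job is handed in; nothing more can be done
None
```

The job is handed in at 20 s: the cover lies handle up on the board, about 6 mm off its middle, and the basket with its cheese was held level and still about 48 mm above the pan rim for over 3 s, and is still held there; no verdict came back.

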